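# Shut and latch the ink case

### The arm

A 7-joint arm with a two-finger parallel gripper is mounted at the origin on a cart in front of the work surface, level with it; the furniture and walls round the work are solid. World frame = base frame: x ahead of the robot, y to its left, z up, the work surface at z = 0. Lengths are in m, angles in rad, forces in N, time in s.
With the tool pointing down it reaches from about 0.35 to 0.9 m from the base axis. Payload 7.2 kg.
Tool frame: the origin (TCP) lies on the centre line of the jaws, within the pads' length; the fingertips stand 17 mm ahead of it and the grasp point (between the pads) lies 2 mm behind it; z points along the fingers, y is the line along which they close (so a half turn about z gives the same grasp; the last joint's range is limited). The gripper opens to 85 mm and grips with 20 to 120 N. Pads are 22 mm wide; open, the fingers measure 114 mm over their backs; the gripper's body (76 mm by 85 mm) begins 54 mm behind the grasp point. The pads swing forward as they close: fully open they stand 13 mm farther back than shut.
Start: joints at [1.087, 0.411, -0.013, 1.596, 0.006, 1.134, -0.082], TCP at [0.252, -0.572, 0.213] pointing down, gripper open.
Joint ranges: [-2.95, 2.95], [-0.29, 1.99], [-1.47, 1.44], [0.14, 2.54], [-1.03, 4.17], [0.13, 1.85], [-2.86, 2.86]. Speed limits (rad/s): [2.39, 2.39, 3.01, 3.01, 3.14, 3.14, 3.14].

### API

Orientations are given as a rotation vector (axis times angle).
In Python, from workcell import bot gives the robot as it stands.
- The arm moves only by the tool carry_out, never from a script. Its argument "commands" is a list of rows, each a list of 3 entries, a list of its own where there are three numbers: the closure, from 0 (fully open) to 1 (shut), then the shift along the tool's x, y, z in mm, then the turn, a rotation vector about the tool's x, y, z in rad. In form: [[fingers, [dx, dy, dz], [ax, ay, az]], ...]. A call has 1 to 12 rows; each row shifts and turns the commanded pose from where the row before left it, along the tool's axes as they then stand; what a row does not reach is not made up. A row lasts 1/10 s, in which the tool goes at most 50 mm and 8.59 degrees, less where a joint would pass 70% of its speed; a pose out of reach is approached as far as the arm can. A call is refused whole if a number of a shift passes 50 or a number of a turn 0.15, either way. A call with a gripper value outside its range is refused whole. The fingers move at their own pace and stop on an object; the grip force is fixed at half the most. Time passes only in rows, so rows that do not move let the fingers close. It gives the time, the measured TCP pose, the force, the opening and the grip force at its end, in the units of the state.
- bot.observe(): the state, without advancing time (a new reading comes with each control period).
- bot.snapshot(name): name is "scene" or "top" or "wrist"; returns a dict with "color" (384x512x3 uint8, blue, green, red), "camera_matrix" (3x3 intrinsics, pixels), "R" (3x3) and "t" (3): a world point X has camera coordinates R X + t; the wrist camera has in their place "tool_from_camera" (4x4, takes a point from camera to tool coordinates, whose origin is the TCP and whose axes are the flange's). Camera axes: x right, y down, z forward; pixel columns grow to the right and rows downward; lengths in m; the calibration is good to about 2 mm. A picture is of the moment at which its call begins: read the wrist's pose just before it. There is no depth.
- bot.sign_off(): hands the job in; it is judged then, once.
The state is a dict: "time": time; "q": joint angles; "joint_velocities": joint speeds; "joint_efforts": joint torques, N m; "tcp_pos": TCP position; "eef_rot": TCP orientation; "contact_force": force on the tool from outside, world axes, zero at the start; "wrist_torque": the same for the moment, N m; "finger_gap": finger opening in m; "grasp_force": force on a finger pad.
Only numpy, scipy, OpenCV 4.12 (cv2) and the standard library are available. Lean on these libraries where they do the work, as an engineer would, in place of code of your own. Each camera call takes 0.05 s, during which the arm holds its last target. There are 200 camera calls.

### The job

Close up the steel ink case on the bench: lower its lid until it is fully shut, then lift the draw latch's bail over the keeper on the lid so that its bar drops in behind the lip, and press the latch lever down and home against the front of the case until it snaps over centre and clamps the lid. Leave the loose things around the case where they are.

Things in the scene. Friction and masses are not known exactly. Their poses are not given: they have to be found in the camera images.
- case: grey metal case fixed to the bench, 160 deep (x) x 220 wide (y), 134 mm tall with the lid shut. Origin: centre of its underside on the bench; its -x axis points out of the front face that carries the latch (front face at x = -80 mm), z up. It never shifts, but stands elsewhere and turned in each run.
- lid (a joint): angle of the case's lid, rad: 0 fully shut, positive with its front edge raised. It turns about the y line at x = +80 mm, z = 114 mm of the case. The stiff hinge holds it where it is left; about 2 to 6 N down near the front edge moves it. The lid is 20 mm deep, its flat top (z = 134 mm when shut) may be pushed anywhere.
- lid_front (a point): middle of the lid's upper front edge, above the latch
- keeper_seat (a point): where the centre of the bail's bar lies when hooked; with the lid shut at (-94, 0, 133) mm in the case frame. The keeper is a steel bracket 18 mm wide (y) on the lid's front: a channel open at the top, 9 mm wide front to back, floor 2.5 mm below this point; its outer lip, 3 mm thick, rises 3 mm above this point, so the bar's centre must pass 5.5 mm or more above it, then drop.
- lever_pivot (a point): axis of the latch lever on the case front, at (-94, 0, 90) mm in the case frame; the axis runs along the case's y
- latch_lever (a joint): angle of the latch lever, rad: 0 = home, handle pointing straight down along the case front; positive swings the handle end out of the front and up (1.57 = straight out, away from the case). The handle is a steel plate 24 mm wide (y), 4 mm thick, reaching 58 mm from the pivot. Light hinge friction holds it where it is left.
- lever_push (a point): middle of the handle's outer face, 42 mm from the pivot along the handle and 9 mm outwards: a place to push. When home it is at (-103, 0, 48) mm in the case frame; the bail's tab above it (up to z = 163 mm) leaves no room for an upright gripper, so push with the tool leaning back from the case, 30 to 45 degrees.
- latch_bail (a joint): angle of the bail to the lever, rad; the bail's lean out of the vertical towards the robot side (-x of the case) is latch_bail minus latch_lever. The bail is a dark steel loop 36 mm wide (y) on two arms, its bar 55 mm from its pin; light friction holds it where it is left
- bail_bar (a point): centre of the bail's cross bar, 5 mm thick round, along y; this goes into the keeper
- bail_tab (a point): outer end of the bail's finger tab, 30 mm beyond the bar in the same line; the tab is 20 mm wide (y), 8 mm thick and 24 mm long (from 6 to 30 mm beyond the bar). Grip it across its width and move it; the bail may turn between the pads
- latch_spring (a joint): stretch of the spring in the bail, m: 0 when slack, near 0.006 when clamped (4 N per mm). With the bar hooked, the bail goes taut at about latch_lever = 1.0; from there the lever needs up to about 4 N at its end until 0.2 rad, where it passes over centre and snaps home by itself. Lowering the hooked bar to its seat turns the lever to about 1.0.
- tin_a: loose ink tin, 71 x 71 x 53 mm, beside the case on one side, not to be moved; origin at its underside
- tin_b: loose ink tin, 71 x 71 x 51 mm, beside the case on the other side, not to be moved; origin at its underside
- tube_by: loose ink tube, 144 x 48 x 33 mm, lying on the bench, not to be moved; origin at its underside
- gouge_by: loose gouge with mushroom handle, 108 x 25 x 19 mm, lying on the bench, not to be moved; origin at its underside
- baren_by: loose round baren with strap handle, 100 x 100 x 40 mm, lying on the bench, not to be moved; origin at its underside
- bail_pin (a point): centre of the pin on the lever about which the bail turns, 18 mm from lever_pivot and 0.2 rad behind the handle: seen from the pivot it lies at the angle (latch_lever - 0.2) out of straight down. With the lever wide open it stands in front of the case level with the pivot, which gives the bail the slack to pass over the lip.

How it is judged:
On the way, in this order (a step that is already met when the one before it is completed fails the run):
1. the lid is fully shut (value of joint lid below 0.02 rad), for 0.2 s.
2. the bail's bar lies in the keeper, with the lever still open (distance between bail_bar and keeper_seat below 0.0055 m and value of joint latch_lever above 0.4 rad), for 0.2 s.
3. the lever is snapped home and the latch pulls on the keeper (value of joint latch_lever below 0.08 rad and value of joint latch_spring above 0.004 m), for 0.2 s.
At the end, for the whole second after the job is handed in: The lid is shut (within 0.02 rad), the bail's bar lies in the keeper (within 4.5 mm of the seat), the lever is home (within 0.08 rad) and the latch holds itself under tension (spring stretched more than 4 mm) (all of step 3 and value of joint lid below 0.02 rad and distance between bail_bar and keeper_seat below 0.0045 m); the robot touches nothing.
It fails at once if a loose bystander is moved by more than 20 mm (distance of any of tin_a, tin_b, tube_by, gouge_by, baren_by from where it was at the start of the episode above 0.02 m).
It also fails if it takes over 53 s, if anything falls off the work surface, if the arm or the gripper's body presses on something with over 40 N, if the wrist force passes 120 N, or if a joint passes its speed limit or range.

## Working session

There is one attempt and no reset: what is moved stays moved. The work goes in short steps, Python scripts to look and compute and a tool call to move; the robot and the scene stay as the last step left them, time stands still between calls to the robot, and variables do not carry over. Pictures are saved under pics/ and viewed, at most 10 in all, crops included, and the job is handed in when it is done.

Besides the shell and the picture viewer there is one more tool, called after ">>>" as name([rows], argument=value, ...), one row to a line, values as JSON. carry_out: Moves the arm, as the interface text tells. Its arguments: {"type":"object","properties":{"commands":{"type":"array","items":{"type":"array"}}},"required":["commands"]}

```bash
mkdir -p pics; python3 - <<'E'
from workcell import bot
import cv2,numpy as np
s=bot.observe();print({k:np.round(v,3).tolist() for k,v in s.items()})
for n in("scene","top"):
    p=bot.snapshot(n);cv2.imwrite(f"pics/{n}0.png",p["color"]);np.savez(f"{n}0.npz",**p)
    print(n,p["camera_matrix"].round(1).tolist(),p["R"].round(3).tolist(),p["t"].round(3).tolist(),(-p["R"].T@p["t"]).round(3))
a=cv2.imread("pics/scene0.png");b=cv2.imread("pics/top0.png")
E
```

```text
{'time': 0.0, 'q': [1.087, 0.412, -0.013, 1.597, 0.006, 1.134, -0.082], 'joint_velocities': [0.001, 0.0, -0.002, 0.001, -0.002, 0.0, -0.001], 'joint_efforts': [-0.001, -60.063, 0.682, -29.941, 0.014, 0.011, -0.0], 'tcp_pos': [0.252, -0.571, 0.212], 'eef_rot': [-3.072, -0.648, 0.001], 'contact_force': [-0.007, 0.231, -0.069], 'wrist_torque': [-0.009, -0.001, 0.021], 'grasp_force': 0.0, 'finger_gap': 0.086}
scene [[371.5, 0.0, 257.9], [0.0, 371.5, 197.5], [0.0, 0.0, 1.0]] [[-0.87, -0.493, -0.014], [-0.331, 0.604, -0.725], [0.366, -0.626, -0.688]] [0.5, 0.304, 0.985] [0.175 0.679 0.905]
top [[387.3, 0.0, 257.1], [0.0, 387.3, 196.9], [0.0, 0.0, 1.0]] [[-0.003, -1.0, -0.017], [-0.981, 0.006, -0.194], [0.194, 0.016, -0.981]] [-0.018, 0.62, 0.96] [ 0.421 -0.038  1.062]
```

View pics/scene0.png

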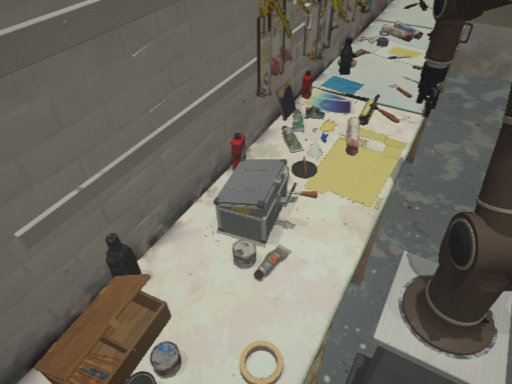

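View pics/top0.png

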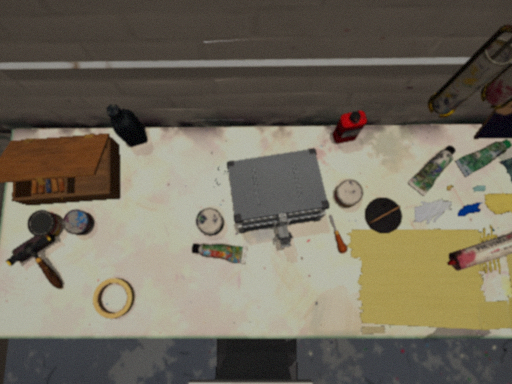

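The case is at about (280,190) in the top view and (252,198) in the scene view. The lid is ajar and the latch points out at the robot near (283,237) in top. I'll enlarge both.

```bash
python3 - <<'E'
import cv2,numpy as np
a=cv2.imread("pics/scene0.png")[150:250,205:305];b=cv2.imread("pics/top0.png")[145:255,225:335]
cv2.imwrite("pics/c0.png",np.hstack([cv2.resize(a,(400,500),interpolation=2)if 0 else cv2.resize(a,(400,400),interpolation=cv2.INTER_CUBIC),cv2.resize(b,(400,400),interpolation=cv2.INTER_CUBIC)]))
E
```

```text
(no output)
```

View pics/c0.png

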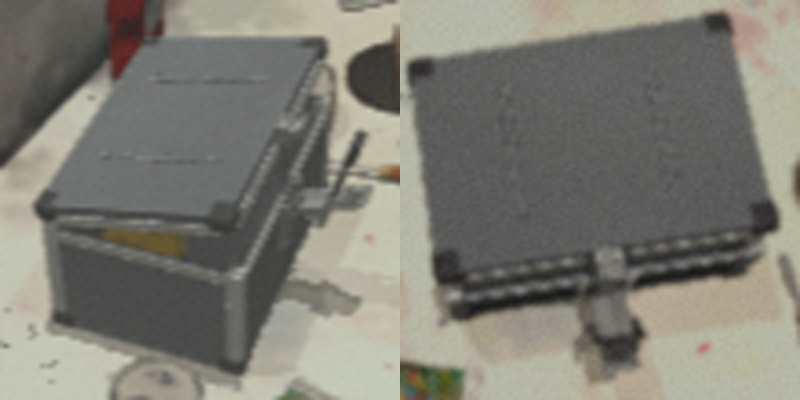

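```bash
cat > h.py <<'E'
import numpy as np,cv2
from scipy.spatial.transform import Rotation as Ro
def P(f):
    d=np.load(f);return d["camera_matrix"]@np.c_[d["R"],d["t"]]
def tri(obs): # [(P,(u,v)),...] -> point, rms px
    A=[]
    for p,(u,v) in obs: A+= [(u*p[2]-p[0])/np.linalg.norm(p[2,:3]),(v*p[2]-p[1])]
    x=np.linalg.svd(np.array(A))[2][-1];X=x[:3]/x[3]
    e=[np.subtract((p@np.r_[X,1])[:2]/(p@np.r_[X,1])[2],uv) for p,uv in obs]
    return X,np.sqrt(np.mean(np.square(e)))
def plane(p,uv,z):
    M=np.c_[p[:,0],p[:,1],p[:,2]*z+p[:,3]];X=np.linalg.solve(M,[*uv,1]);return np.r_[X[:2]/X[2],z]
E
python3 - <<'E'
from h import *
T,S=P("top0.npz"),P("scene0.npz")
t={"BL":(410,60),"BR":(728,14),"FR":(778,228),"FL":(437,280),"tab":(620,368)}
s={"BL":(40,205),"BR":(147,40),"FR":(328,42),"FL":(235,222),"tab":(360,132)}
R={}
for k in t:
    X,e=tri([(T,(225+(t[k][0]-400)*.275,145+t[k][1]*.275)),(S,(205+s[k][0]*.25,150+s[k][1]*.25))])
    R[k]=X;print(k,X.round(4),e.round(2))
n=np.linalg.norm
print(n(R["FL"]-R["FR"]),n(R["BL"]-R["BR"]),n(R["FL"]-R["BL"]),n(R["FR"]-R["BR"]))
for a,b in(("FL","FR"),("BL","BR")):
  d=R[a]-R[b];print("yaw",np.arctan2(-d[0],d[1]))
E
```

```text
BL [0.695  0.05   0.1288] 0.53
BR [ 0.7314 -0.1695  0.1213] 0.21
FR [ 0.5723 -0.1914  0.1635] 0.02
FL [0.5384 0.0278 0.1656] 0.32
tab [ 0.4872 -0.085   0.1834] 1.72
0.22182822865780957 0.2226190801609692 0.16240946213367036 0.1660744319279168
yaw 0.15312649363769895
yaw 0.1640823488985946
```

>>> carry_out([
  [1,[0,0,-20],[0,0,0.13]],
  [1,[0,0,-20],[0,0,0.127]],
  [1,[34,-36,0],[0,0,0]],
  [1,[34,-36,0],[0,0,0]],
  [1,[34,-36,0],[0,0,0]],
  [1,[34,-36,0],[0,0,0]],
  [1,[34,-36,0],[0,0,0]],
  [1,[34,-36,0],[0,0,0]],
  [1,[34,-36,0],[0,0,0]],
  [1,[34,-36,0],[0,0,0]],
  [1,[34,-36,0],[0,0,0]],
  [1,[0,0,0],[0,0,0]],
])

```text
time: 1.3
tcp_pos: [0.5069, -0.1956, 0.2524]
eef_rot: [-3.127, -0.266, -0.003]
contact_force: [0.0, -0.0, -0.8]
finger_gap: 0.0001
grasp_force: 0.0
```

```bash
cat >> h.py <<'E'
C=np.array([.628,-.072]);YAW=.158
def w(l): # case local mm -> world m
    c,s=np.cos(YAW),np.sin(YAW);l=np.array(l,float)/1e3
    return np.array([C[0]+c*l[0]-s*l[1],C[1]+s*l[0]+c*l[1],l[2]])
def loc(p):
    c,s=np.cos(YAW),np.sin(YAW);d=np.subtract(p[:2],C);return np.array([c*d[0]+s*d[1],-s*d[0]+c*d[1],p[2]])*1e3
def tool(s): return np.array(s["tcp_pos"]),Ro.from_rotvec(s["eef_rot"])
def togo(s,l,lean=0): # lean: tool top leaning back to -x by this angle; returns shift (tool axes now, mm), turn
    p,R=tool(s);G=Ro.from_euler("z",YAW)*Ro.from_euler("y",lean)*Ro.from_rotvec([np.pi,0,0])
    return (R.inv().apply(w(l)-p)*1e3).round(1),(R.inv()*G).as_rotvec().round(3),loc(p).round(1)
def wristP(bot):
    s=bot.observe();d=bot.snapshot("wrist");p,R=tool(s);M=np.eye(4);M[:3,:3]=R.as_matrix();M[:3,3]=p
    return d["camera_matrix"]@np.linalg.inv(M@d["tool_from_camera"])[:3],d["color"],s
E
python3 - <<'E'
from h import *
from workcell import bot
s=bot.observe();print(s["time"],s["tcp_pos"],togo(s,(-40,0,260)))
p,im,_=wristP(bot);cv2.imwrite("pics/w1.png",im);print(bot.snapshot("wrist")["tool_from_camera"].round(3),bot.snapshot("wrist")["camera_matrix"][0])
np.save("w1.npy",p)
E
```

```text
1.3 [ 0.50693942 -0.19555153  0.25242534] (array([ 100.2, -101.8,   -7. ]), array([-0.003, -0.002,  0.012]), array([-139. , -103. ,  252.4]))
[[ 0.    -0.954 -0.301  0.078]
 [ 1.     0.     0.001 -0.   ]
 [-0.001 -0.301  0.954 -0.162]
 [ 0.     0.     0.     1.   ]] [285.77484142   0.         256.76426625]
```

View pics/w1.png

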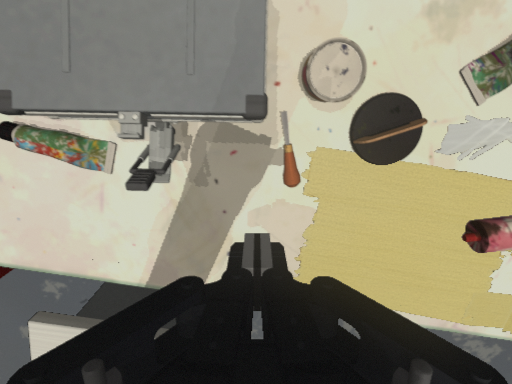

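>>> carry_out([
  [1,[33,-34,-2],[0,0,0.012]],
  [1,[33,-34,-2],[0,0,0]],
  [1,[34,-34,-2],[0,0,0]],
  [1,[0,0,20],[0,0,0]],
  [1,[0,0,20],[0,0,0]],
  [1,[0,0,20],[0,0,0]],
  [1,[0,0,8],[0,0,0]],
  [1,[0,0,8],[0,0,0]],
  [1,[0,0,8],[0,0,0]],
  [1,[0,0,8],[0,0,0]],
  [1,[0,0,6],[0,0,0]],
  [1,[0,0,6],[0,0,0]],
])

```text
time: 2.65
tcp_pos: [0.587, -0.0876, 0.1545]
eef_rot: [3.133, 0.23, 0.001]
contact_force: [-0.2, 0.4, 0.3]
finger_gap: -0.0003
grasp_force: 0.0
```

>>> carry_out([
  [1,[0,0,3],[0,0,0]],
  [1,[0,0,2],[0,0,0]],
  [1,[0,0,2],[0,0,0]],
  [1,[0,0,0],[0,0,0]],
  [1,[0,0,0],[0,0,0]],
  [1,[0,0,0],[0,0,0]],
])

```text
time: 3.25
tcp_pos: [0.587, -0.0876, 0.1479]
eef_rot: [3.133, 0.23, 0.001]
contact_force: [-0.5, 0.4, 0.6]
finger_gap: -0.0001
grasp_force: 0.0
```

```bash
python3 - <<'E'
from h import *
from workcell import bot
p,im,_=wristP(bot);np.save("w2.npy",p)
t=bot.snapshot("scene")["color"];np.save("x.npy",t)
b=cv2.resize(t[130:250,185:325],(400,343),interpolation=cv2.INTER_CUBIC)
cv2.imwrite("pics/w2.png",np.hstack([im[:343,56:456],b]))
E
```

```text
(no output)
```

View pics/w2.png

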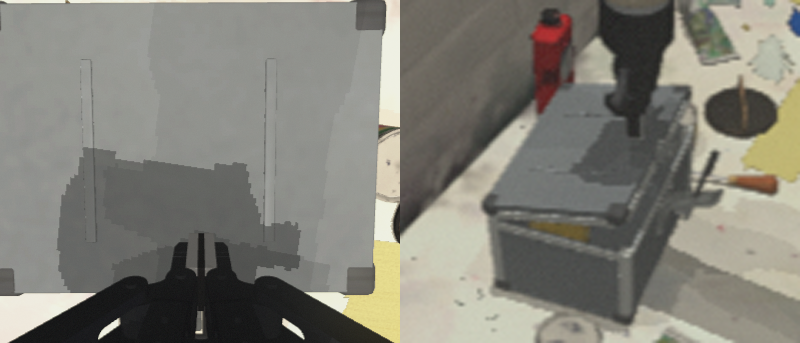

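```bash
python3 - <<'E'
from h import *
from workcell import bot
S=P("scene0.npz");T=P("top0.npz");s=bot.observe();p,R=tool(s);W=np.load("w2.npy")
f=lambda M,X:((M@np.r_[X,1])[:2]/(M@np.r_[X,1])[2]).round(1)
for z in(0,.017,.03):print(z,f(S,p+R.apply([0,0,z])),f(W,p+R.apply([0,0,z])))
for a in(0,.1,.2,.3):
  c=np.cos(a);n=np.sin(a)
  L=lambda y:w((80-160*c+20*n,y,114+20*c+160*n))
  print(a,[f(M,L(y)) for M in(S,T) for y in(110,-110)], f(W,L(-110)),f(W,L(110)))
print(loc(p))
E
```

```text
0 [267.7 181.2] [256.9 233.7]
0.017 [267.6 185.3] [256.8 222.7]
0.03 [267.6 188.4] [256.8 215.5]
0 [array([266. , 213.2]), array([288.5, 167.9]), array([237.8, 226.9]), array([327.8, 212.2])] [400.6 271.4] [ 89.2 274.5]
0.1 [array([265.1, 209.1]), array([287.9, 163.9]), array([237.2, 225. ]), array([328.6, 210. ])] [413.  281.5] [ 74.8 284.8]
0.2 [array([263.7, 204.9]), array([286.8, 159.8]), array([236.5, 222.3]), array([329.4, 207.1])] [427.8 290.8] [ 57.5 294.4]
0.3 [array([261.7, 200.6]), array([285.2, 155.7]), array([235.6, 219. ]), array([329.9, 203.5])] [445.7 299. ] [ 36.6 303. ]
[-42.97339617  -8.94143019 147.82458028]
```

>>> carry_out([
  [1,[0,0,4],[0,0,0]],
  [1,[0,0,4],[0,0,0]],
  [1,[0,0,0],[0,0,0]],
  [1,[0,0,0],[0,0,0]],
])

```text
time: 3.75
tcp_pos: [0.5868, -0.0875, 0.1394]
eef_rot: [-3.133, -0.23, 0.001]
contact_force: [-0.7, 0.0, -0.3]
finger_gap: -0.0
grasp_force: 0.0
```

```bash
python3 - <<'E'
from h import *
from workcell import bot
print(bot.observe()["contact_force"])
p,im,_=wristP(bot);np.save("w3.npy",p);a=np.load("x.npy")
t=bot.snapshot("scene")["color"]
cv2.imwrite("pics/w3.png",np.hstack([cv2.resize(z[150:230,215:315],(400,320),interpolation=cv2.INTER_CUBIC) for z in(a,t)]))
E
```

```text
[-0.66004404  0.00102161 -0.30312285]
```

View pics/w3.png

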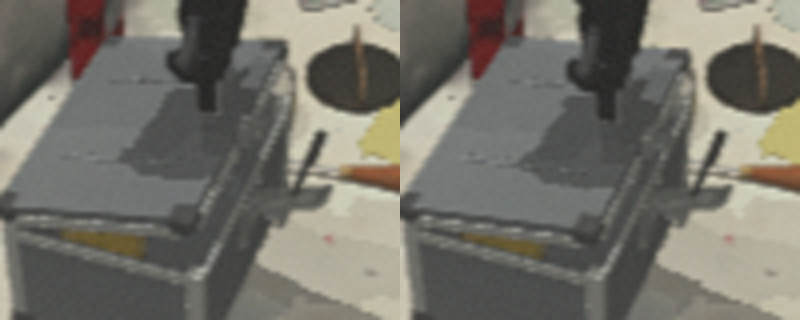

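>>> carry_out([
  [1,[0,0,4],[0,0,0]],
  [1,[0,0,4],[0,0,0]],
  [1,[0,0,3],[0,0,0]],
  [1,[0,0,0],[0,0,0]],
  [1,[0,0,0],[0,0,0]],
])

```text
time: 4.35
tcp_pos: [0.5869, -0.0875, 0.1285]
eef_rot: [-3.133, -0.231, 0.0]
contact_force: [-0.2, 0.7, -0.2]
finger_gap: -0.0002
grasp_force: 0.0
```

>>> carry_out([
  [1,[0,0,3],[0,0,0]],
  [1,[0,0,3],[0,0,0]],
  [1,[0,0,0],[0,0,0]],
  [1,[0,0,0],[0,0,0]],
])

```text
time: 4.75
tcp_pos: [0.5869, -0.0875, 0.1225]
eef_rot: [-3.133, -0.23, 0.0]
contact_force: [0.0, 0.4, 1.2]
finger_gap: 0.0004
grasp_force: 0.0
```

```bash
python3 - <<'E'
from h import *
from workcell import bot
s=bot.observe();print(s["contact_force"],s["wrist_torque"],s["joint_efforts"])
p,im,_=wristP(bot);np.save("w3.npy",p)
t=bot.snapshot("scene")["color"]
cv2.imwrite("pics/w4.png",np.hstack([im[:320,56:456],cv2.resize(t[150:230,215:315],(400,320),interpolation=cv2.INTER_CUBIC)]))
E
```

```text
[0.02248588 0.39253913 1.24977634] [ 0.02475546 -0.01261751 -0.01781041] [ 1.87848526e-02 -5.92998719e+01 -2.54500464e+00 -2.63171035e+01
  1.94464851e-02 -1.09714948e-02 -2.75528808e-03]
```

View pics/w4.png

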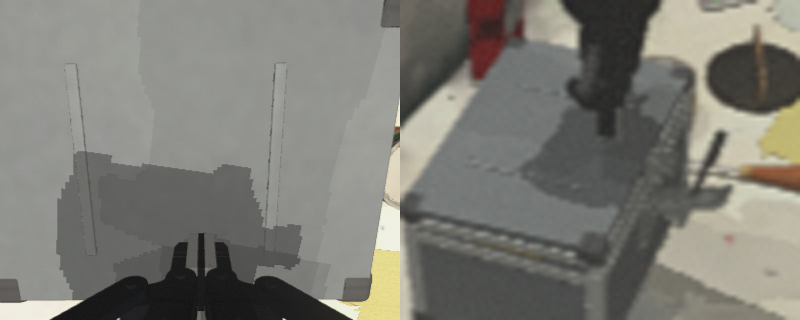

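>>> carry_out([
  [1,[0,0,3],[0,0,0]],
  [1,[0,0,3],[0,0,0]],
  [1,[0,0,0],[0,0,0]],
  [1,[0,0,0],[0,0,0]],
])

```text
time: 5.25
tcp_pos: [0.5868, -0.0876, 0.1165]
eef_rot: [-3.133, -0.23, 0.0]
contact_force: [-0.2, 0.1, 0.8]
finger_gap: -0.0001
grasp_force: 0.0
```

```bash
python3 - <<'E'
from h import *
from workcell import bot
s=bot.observe();p,R=tool(s);f=lambda M,X:((M@np.r_[X,1])[:2]/(M@np.r_[X,1])[2])
W,im,_=wristP(bot)
# lid front edge at the right of image: row of lower edge per column: bright bench below grey lid
g=im.mean(2)
for c in(410,120,110):print(c,g[240:320:4,c].astype(int).tolist())
for a in(0,.03,.06,.1):
  L=lambda y:w((80-160*np.cos(a)+20*np.sin(a),y,114+20*np.cos(a)+160*np.sin(a)))
  print(a,f(W,L(-110)).round(1),f(W,L(110)).round(1))
E
```

```text
410 [151, 147, 150, 148, 148, 149, 148, 150, 151, 147, 100, 103, 96, 100, 98, 89, 196, 194, 234, 233]
120 [104, 104, 105, 104, 104, 103, 104, 104, 105, 141, 147, 146, 146, 148, 146, 176, 232, 231, 35, 23]
110 [147, 148, 150, 146, 146, 147, 147, 147, 149, 148, 146, 146, 148, 148, 149, 175, 234, 234, 233, 186]
0 [425.9 300.7] [ 60.1 304.2]
0.03 [430.7 305.1] [ 54.5 308.7]
0.06 [435.9 309.6] [ 48.6 313.3]
0.1 [443.2 315.7] [ 40.  319.5]
```

>>> carry_out([
  [1,[0,0,2],[0,0,0]],
  [1,[0,0,2],[0,0,0]],
  [1,[0,0,0],[0,0,0]],
  [1,[0,0,0],[0,0,0]],
])

```text
time: 5.7
tcp_pos: [0.5873, -0.0876, 0.1153]
eef_rot: [3.132, 0.23, 0.002]
contact_force: [-7.7, 0.4, 21.0]
finger_gap: -0.0004
grasp_force: 10.3
```

>>> carry_out([
  [1,[0,0,-35],[0,0,0]],
  [1,[0,0,-45],[0,0,0]],
  [1,[0,0,-45],[0,0,0]],
  [0.55,[-36,-20,-10],[0,0,-0.011]],
  [0.55,[-36,-20,0],[0,0,0]],
  [0.55,[-36,-20,0],[0,0,0]],
  [0.55,[0,0,0],[0,0,0]],
  [0.55,[0,0,0],[0,0,0]],
  [0.55,[0,0,0],[0,0,0]],
  [0.55,[0,0,0],[0,0,0]],
])

```text
time: 6.7
tcp_pos: [0.4718, -0.0452, 0.2475]
eef_rot: [-3.132, -0.247, -0.0]
contact_force: [0.1, -0.4, -0.1]
finger_gap: 0.0383
grasp_force: 0.0
```

```bash
python3 - <<'E'
from h import *
from workcell import bot
W,im,s=wristP(bot);np.save("w5.npy",W);cv2.imwrite("w5raw.png",im);print(togo(s,(-150,50,250)),s["contact_force"],s["finger_gap"])
t=bot.snapshot("scene")["color"];cv2.imwrite("s5raw.png",t)
u=bot.snapshot("top")["color"]
R=lambda z,a,b:cv2.resize(z,(a,b),interpolation=cv2.INTER_CUBIC)
w1=cv2.imread("pics/w1.png")
A=np.hstack([R(t[130:230,220:320],400,400),R(w1[95:195,95:195],400,400)])
B=im[80:280,56:456]; B=np.hstack([B,R(im[100:200,180:380] ,400,200)])
cv2.imwrite("pics/w5.png",np.vstack([A,B]))
E
```

```text
(array([ 0. ,  1. , -2.5]), array([-0.   , -0.   , -0.001]), array([-150. ,   51. ,  247.5])) [ 0.08587467 -0.44971005 -0.05680784] 0.038274162362041744
```

View pics/w5.png

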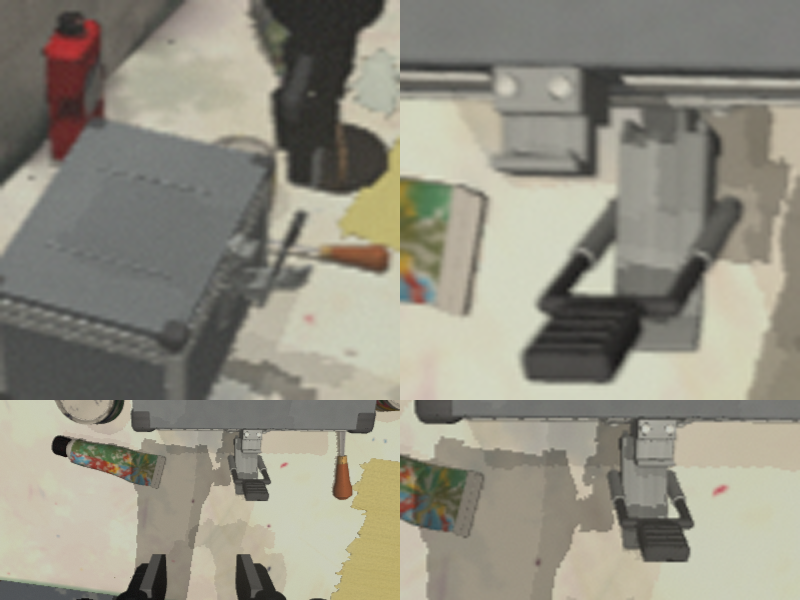

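```bash
python3 - <<'E'
from h import *
from workcell import bot
W1,W5,S=np.load("w1.npy"),np.load("w5.npy"),P("scene0.npz")
f=lambda M,X:((M@np.r_[X,1])[:2]/(M@np.r_[X,1])[2]).round(1)
for k,a,b,c in(("end",(137,186.2),(312.5,177),(295,183.7)),("bar",(147,170.5),(306.5,161.5),None),("pin",(163.5,147),(302.5,136.5),None)):
    for o in([(W1,a),(W5,b)],[(W1,a),(W5,b),(S,c)],[(W5,b),(S,c)]):
        if c or len(o)==2 and o[1][1] is not None:
            X,e=tri(o);print(k,loc(X).round(1),e.round(2))
im=cv2.imread("w5raw.png")
for l in((-94,0,133),(-80,110,134),(-80,-110,134),(-94,0,90)):print(l,f(W5,w(l)),f(W1,w(l)),f(S,w(l)))
p,R=tool(bot.observe())
for z in(-.03,-.02,0,.017):print(z,[f(M,p+R.apply([0,y,z])) for M in(S,W5) for y in(.019,-.019)])
# lid front corners in w5: dark lid vs bright bench
g=im.mean(2);print(g[100:120:2,170].astype(int),g[100:120:2,440].astype(int));print(g[90,160:200:2].astype(int),g[90,410:450:2].astype(int))
E
```

```text
end [-133.2    3.2  171.5] 0.08
end [-132.8    2.8  173.5] 0.46
end [-133.     3.6  174.4] 0.29
bar [-125.4    4.   143.2] 0.02
pin [-108.5    1.3   96.3] 0.66
(-94, 0, 133) [310.7 126.5] [151.7 136.6] [282.3 190.3]
(-80, 110, 134) [193.  111.1] [ 34.5 120.4] [266.  213.2]
(-80, -110, 134) [430.5 111.1] [265.2 123.3] [288.5 167.9]
(-94, 0, 90) [303.6 123.3] [165.3 132.3] [281.9 200.4]
-0.03 [array([300.2, 163.3]), array([296.2, 171.7]), array([292.9, 259.3]), array([220. , 259.3])]
-0.02 [array([299.9, 166.2]), array([296. , 174.6]), array([290.7, 249.9]), array([222.2, 249.9])]
0 [array([299.5, 171.8]), array([295.6, 180.3]), array([287. , 234.1]), array([225.9, 234.1])]
0.017 [array([299.1, 176.5]), array([295.3, 185. ]), array([284.4, 223.1]), array([228.4, 223.1])]
[175 181 180 180 177 175 175 188 190 189] [180 192 195 194 195 195 195 194 196 191]
[161 148  98  63  37  55  56  48  41 162 185 185 184 193  76 119 123 122
 121 120] [115 116 118 117 115 115 114 115 115 116 106 104  81  61  61  57  52  50
  53  55]
```

>>> carry_out([
  [0.55,[10,24,10],[0,0,0]],
  [0.55,[9,24,20],[0,0,0]],
  [0.55,[0,0,20],[0,0,0]],
  [0.55,[0,0,20],[0,0,0]],
  [0.55,[0,0,15],[0,0,0]],
  [0.55,[0,0,12],[0,0,0]],
  [0.55,[0,0,12],[0,0,0]],
  [0.55,[0,0,0],[0,0,0]],
])

```text
time: 7.65
tcp_pos: [0.4965, -0.0892, 0.1372]
eef_rot: [-3.131, -0.248, 0.004]
contact_force: [-0.1, 0.5, 0.8]
finger_gap: 0.0386
grasp_force: 0.0
```

```bash
python3 - <<'E'
from h import *
from workcell import bot
W,im,s=wristP(bot);np.save("w6.npy",W);print(loc(s["tcp_pos"]).round(1),s["contact_force"].round(1),s["finger_gap"])
t=bot.snapshot("scene")["color"]
R=lambda z,a,b:cv2.resize(z,(a,b),interpolation=cv2.INTER_CUBIC)
cv2.imwrite("pics/w6.png",np.hstack([R(t[140:220,245:325],400,400),R(im[130:290,176:336],400,400)]))
E
```

```text
[-132.6    3.7  137.2] [-0.1  0.5  0.8] 0.03856851951246638
```

View pics/w6.png

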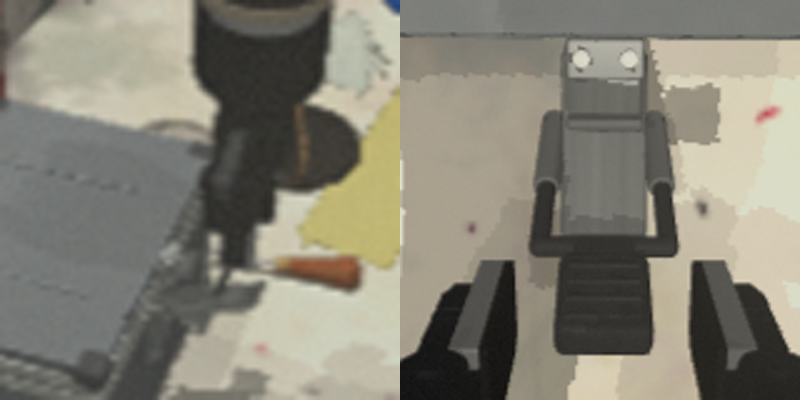

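The view shows the tab centred between the fingers: tab columns 555–652, fingers 515–690. The tips are about 10 mm below the tab's end, so I'm closing on it.

>>> carry_out([
  [1,[0,0,0],[0,0,0]],
  [1,[0,0,0],[0,0,0]],
  [1,[0,0,0],[0,0,0]],
  [1,[0,0,0],[0,0,0]],
])

```text
time: 8.15
tcp_pos: [0.4975, -0.0893, 0.1392]
eef_rot: [3.132, 0.247, 0.001]
contact_force: [-1.0, 0.5, 1.9]
finger_gap: 0.0183
grasp_force: 58.7
```

>>> carry_out([
  [1,[8,0,-2.2],[0,0,0]],
  [1,[8,0,-1.2],[0,0,0]],
  [1,[8,0,-0.4],[0,0,0]],
  [1,[8,0,0.6],[0,0,0]],
  [1,[8,0,1.4],[0,0,0]],
  [1,[3,0,0.6],[0,0,0]],
  [1,[0,0,0],[0,0,0]],
  [1,[0,0,0],[0,0,0]],
])

```text
time: 8.95
tcp_pos: [0.539, -0.0827, 0.1395]
eef_rot: [3.132, 0.248, -0.002]
contact_force: [-5.3, -0.9, 0.8]
finger_gap: 0.0179
grasp_force: 60.0
```

```bash
python3 - <<'E'
from h import *
from workcell import bot
W,im,s=wristP(bot);np.save("w7.npy",W);cv2.imwrite("w7raw.png",im);print(loc(s["tcp_pos"]).round(1),s["contact_force"].round(1),s["finger_gap"],s["grasp_force"])
t=bot.snapshot("scene")["color"];cv2.imwrite("s7raw.png",t)
R=lambda z,a,b:cv2.resize(z,(a,b),interpolation=cv2.INTER_CUBIC)
cv2.imwrite("pics/w7.png",np.hstack([R(t[150:220,240:310],400,400),R(im[150:250,206:306],400,400)]))
E
```

```text
[-89.5   3.4 139.5] [-5.3 -0.9  0.8] 0.01791485653640133 59.995906949043274
```

View pics/w7.png

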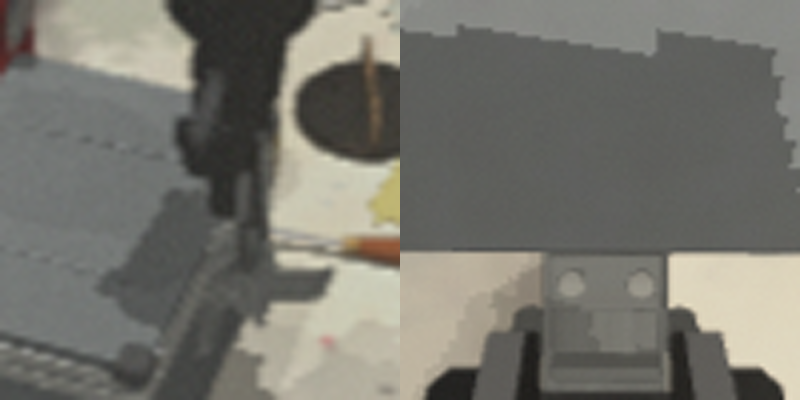

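>>> carry_out([
  [1,[0,0,-3],[0,0,0]],
  [1,[0,0,-3],[0,0,0]],
  [1,[0,0,-2],[0,0,0]],
  [1,[0,0,0],[0,0,0]],
  [1,[0,0,0],[0,0,0]],
])

```text
time: 9.55
tcp_pos: [0.5392, -0.0826, 0.1473]
eef_rot: [-3.132, -0.248, 0.002]
contact_force: [-4.8, -1.6, -8.1]
finger_gap: 0.018
grasp_force: 59.0
```

```bash
python3 - <<'E'
from h import *
from workcell import bot
W,im,s=wristP(bot);np.save("w8.npy",W);cv2.imwrite("w8raw.png",im);print(loc(s["tcp_pos"]).round(1),s["contact_force"].round(1),s["finger_gap"],s["grasp_force"])
for n in("w7raw.png","w8raw.png"):
    g=cv2.imread(n).mean(2);print(n)
    print("col mid",[int(g[r,254:261].mean()) for r in range(205,300,3)])
    print("col side",[int(g[r,232:235].mean()) for r in range(205,300,3)])
    for r in(245,255,265,275):print(r,[int(g[r,c:c+3].mean()) for c in range(200,312,3)])
E
```

```text
[-89.4   3.5 147.3] [-4.8 -1.6 -8.1] 0.01796766629238313 58.97333085536957
w7raw.png
col mid [94, 95, 96, 114, 118, 117, 116, 117, 115, 116, 111, 85, 81, 99, 94, 55, 53, 53, 53, 53, 59, 58, 57, 54, 99, 100, 102, 100, 214, 213, 212, 212]
col side [93, 94, 95, 167, 166, 153, 144, 132, 122, 100, 90, 91, 90, 91, 87, 82, 78, 67, 59, 47, 38, 46, 44, 45, 32, 33, 33, 33, 32, 32, 34, 32]
245 [177, 178, 177, 177, 132, 37, 34, 35, 72, 90, 91, 80, 32, 58, 103, 96, 97, 97, 99, 96, 93, 93, 93, 96, 81, 36, 70, 92, 93, 84, 43, 44, 48, 143, 210, 210, 210, 210]
255 [177, 164, 134, 95, 33, 34, 34, 54, 91, 90, 91, 53, 29, 35, 48, 51, 51, 50, 51, 50, 50, 51, 51, 51, 42, 35, 43, 90, 92, 93, 71, 43, 45, 44, 97, 210, 209, 209]
265 [177, 177, 97, 32, 31, 31, 44, 89, 90, 89, 78, 30, 29, 53, 58, 58, 60, 60, 60, 59, 59, 58, 59, 59, 59, 37, 35, 68, 87, 88, 88, 53, 41, 42, 44, 95, 208, 209]
275 [31, 30, 31, 33, 32, 33, 32, 30, 30, 40, 77, 35, 29, 59, 62, 61, 62, 62, 62, 61, 61, 61, 61, 61, 78, 34, 38, 72, 50, 39, 39, 39, 40, 41, 42, 43, 42, 44]
w8raw.png
col mid [94, 83, 117, 116, 116, 114, 112, 114, 112, 109, 81
[... 194 characters left out ...]
, 45, 44, 43, 33, 32, 32, 31, 33, 32, 33, 32]
245 [176, 176, 175, 173, 130, 37, 33, 33, 71, 90, 90, 79, 33, 58, 99, 99, 101, 103, 104, 102, 101, 99, 102, 101, 73, 37, 70, 91, 91, 81, 42, 43, 47, 142, 208, 209, 208, 211]
255 [175, 176, 171, 95, 34, 33, 34, 53, 89, 90, 89, 52, 30, 36, 46, 49, 50, 50, 50, 49, 49, 51, 50, 51, 39, 34, 43, 89, 91, 91, 70, 42, 44, 43, 96, 207, 207, 214]
265 [175, 172, 95, 30, 32, 31, 41, 82, 89, 89, 77, 29, 27, 53, 56, 58, 58, 59, 58, 58, 57, 57, 58, 58, 59, 36, 35, 68, 87, 87, 87, 52, 41, 42, 42, 94, 206, 206]
275 [31, 30, 30, 32, 30, 32, 32, 32, 31, 42, 76, 33, 29, 48, 61, 60, 61, 60, 59, 61, 61, 61, 68, 69, 52, 34, 38, 70, 51, 38, 38, 39, 41, 41, 41, 42, 42, 43]
```

>>> carry_out([
  [1,[0,0,3],[0,0,0]],
  [1,[4,0,1],[0,0,0]],
  [1,[4,0,1],[0,0,0]],
  [1,[0,0,2],[0,0,0]],
  [1,[0,0,0],[0,0,0]],
  [1,[0,0,0],[0,0,0]],
])

```text
time: 10.2
tcp_pos: [0.5484, -0.0813, 0.1416]
eef_rot: [3.131, 0.248, 0.003]
contact_force: [-3.7, -1.2, 2.6]
finger_gap: 0.0182
grasp_force: 60.0
```

>>> carry_out([
  [1,[0,0,2],[0,0,0]],
  [1,[0,0,2],[0,0,0]],
  [1,[0,0,0],[0,0,0]],
  [1,[0,0,0],[0,0,0]],
])

```text
time: 10.6
tcp_pos: [0.5473, -0.0814, 0.1366]
eef_rot: [3.132, 0.248, -0.001]
contact_force: [-5.2, -2.4, 0.9]
finger_gap: 0.0177
grasp_force: 59.8
```

>>> carry_out([
  [1,[0,0,2],[0,0,0]],
  [1,[0,0,0],[0,0,0]],
  [1,[0,0,0],[0,0,0]],
])

```text
time: 10.9
tcp_pos: [0.5474, -0.0814, 0.1346]
eef_rot: [3.132, 0.248, -0.001]
contact_force: [-4.5, -2.2, 0.5]
finger_gap: 0.0183
grasp_force: 59.7
```

```bash
python3 - <<'E'
from h import *
from workcell import bot
W,im,s=wristP(bot);np.save("w9.npy",W);cv2.imwrite("w9raw.png",im);print(loc(s["tcp_pos"]).round(1),s["contact_force"].round(1))
g=im.mean(2)
print("mid",[int(g[r,254:261].mean()) for r in range(215,305,2)])
E
```

```text
[-81.1   3.4 134.6] [-4.5 -2.2  0.5]
mid [97, 97, 97, 96, 96, 97, 95, 104, 120, 120, 119, 118, 117, 109, 101, 101, 101, 101, 101, 76, 50, 47, 49, 54, 49, 56, 60, 59, 59, 58, 56, 54, 104, 106, 107, 106, 104, 107, 109, 111, 110, 109, 209, 217, 216]
```

>>> carry_out([
  [1,[0,0,2],[0,0,0]],
  [1,[0,0,0],[0,0,0]],
  [1,[0,0,0],[0,0,0]],
])

```text
time: 11.25
tcp_pos: [0.5476, -0.0813, 0.1328]
eef_rot: [3.132, 0.248, -0.0]
contact_force: [-4.4, -1.9, 0.7]
finger_gap: 0.0179
grasp_force: 59.7
```

>>> carry_out([
  [1,[0,0,2],[0,0,0]],
  [1,[0,0,0],[0,0,0]],
  [1,[0,0,0],[0,0,0]],
])

```text
time: 11.55
tcp_pos: [0.5476, -0.0813, 0.1308]
eef_rot: [3.132, 0.248, -0.0]
contact_force: [-3.4, -3.5, -0.2]
finger_gap: 0.0179
grasp_force: 59.7
```

>>> carry_out([
  [1,[0,0,2],[0,0,0]],
  [1,[0,0,0],[0,0,0]],
  [1,[0,0,0],[0,0,0]],
])

```text
time: 11.85
tcp_pos: [0.5478, -0.0813, 0.1288]
eef_rot: [3.132, 0.248, 0.0]
contact_force: [-3.2, -2.3, -1.0]
finger_gap: 0.0183
grasp_force: 59.7
```

>>> carry_out([
  [1,[0,0,2],[0,0,0]],
  [1,[0,0,0],[0,0,0]],
  [1,[0,0,0],[0,0,0]],
])

```text
time: 12.15
tcp_pos: [0.5479, -0.0813, 0.1269]
eef_rot: [3.132, 0.248, 0.001]
contact_force: [-1.6, -1.8, -0.7]
finger_gap: 0.0181
grasp_force: 59.7
```

>>> carry_out([
  [1,[0,0,2],[0,0,0]],
  [1,[0,0,0],[0,0,0]],
  [1,[0,0,0],[0,0,0]],
])

```text
time: 12.45
tcp_pos: [0.5484, -0.0812, 0.1255]
eef_rot: [3.132, 0.248, 0.003]
contact_force: [-1.9, -1.9, 3.9]
finger_gap: 0.0183
grasp_force: 60.4
```

```bash
python3 - <<'E'
from h import *
from workcell import bot
W,im,s=wristP(bot);np.save("w10.npy",W);cv2.imwrite("w10raw.png",im);print(loc(s["tcp_pos"]).round(1),s["contact_force"].round(1))
g=im.mean(2)
print("mid",[int(g[r,254:261].mean()) for r in range(215,345,2)])
for r in(250,260,270):print(r,[int(g[r,c:c+3].mean()) for c in range(200,312,3)])
E
```

```text
[-80.    3.5 125.5] [-1.9 -1.9  3.9]
mid [96, 95, 96, 97, 96, 96, 96, 96, 96, 97, 95, 100, 120, 120, 120, 110, 102, 101, 95, 52, 46, 45, 52, 56, 48, 56, 61, 60, 60, 58, 58, 56, 100, 102, 102, 212, 218, 219, 220, 221, 221, 222, 221, 221, 219, 219, 217, 216, 216, 217, 217, 218, 221, 224, 225, 225, 224, 224, 223, 222, 222, 222, 111, 34, 33]
250 [182, 181, 181, 172, 48, 33, 32, 36, 89, 92, 92, 63, 29, 60, 92, 103, 102, 102, 102, 102, 102, 102, 102, 104, 80, 33, 58, 92, 93, 93, 48, 38, 41, 40, 178, 213, 213, 213]
260 [182, 181, 164, 41, 30, 32, 31, 73, 87, 92, 89, 37, 27, 35, 47, 49, 49, 49, 48, 50, 49, 49, 49, 49, 41, 32, 34, 83, 93, 91, 83, 41, 39, 41, 41, 175, 214, 213]
270 [180, 85, 30, 30, 31, 31, 32, 32, 37, 101, 91, 36, 27, 54, 59, 60, 61, 60, 61, 60, 60, 60, 61, 61, 60, 35, 37, 76, 108, 51, 38, 38, 38, 40, 41, 41, 92, 208]
```

>>> carry_out([
  [1,[-3,0,0],[0,0,0]],
  [1,[0,0,0],[0,0,0]],
  [1,[0,0,0],[0,0,0]],
])

```text
time: 12.8
tcp_pos: [0.5462, -0.0815, 0.1258]
eef_rot: [3.132, 0.248, 0.005]
contact_force: [2.1, -1.3, 6.1]
finger_gap: 0.018
grasp_force: 60.4
```

>>> carry_out([
  [1,[-3,0,0],[0,0,0]],
  [1,[0,0,0],[0,0,0]],
  [1,[0,0,0],[0,0,0]],
])

```text
time: 13.1
tcp_pos: [0.5446, -0.0818, 0.126]
eef_rot: [3.132, 0.248, 0.009]
contact_force: [4.1, -0.9, 3.3]
finger_gap: 0.0176
grasp_force: 60.2
```

>>> carry_out([
  [1,[-3,0,0],[0,0,0]],
  [1,[0,0,0],[0,0,0]],
  [1,[0,0,0],[0,0,0]],
])

```text
time: 13.4
tcp_pos: [0.5442, -0.0818, 0.1263]
eef_rot: [-3.132, -0.249, -0.017]
contact_force: [13.4, -0.5, -3.2]
finger_gap: 0.0179
grasp_force: 59.5
```

The bar resists being pulled out (13 N against the lip), so it is hooked. I'll relax, release, rise and lean the tool back.

>>> carry_out([
  [1,[6,0,0],[0,0,0]],
  [0.5,[0,0,0],[0,0,0]],
  [0.5,[0,0,0],[0,0,0]],
  [0.5,[0,0,0],[0,0,0]],
  [0.5,[0,0,-20],[0,0,0]],
  [0.5,[0,0,-40],[0,0,0]],
  [1,[-40,0,-20],[0,0,0]],
  [1,[-45,0,0],[0,0,0]],
  [1,[-45,0,0],[0,0,0]],
  [1,[0,0,0],[0,0,0]],
])

```text
time: 14.4
tcp_pos: [0.4104, -0.1032, 0.2044]
eef_rot: [3.131, 0.243, -0.006]
contact_force: [1.7, 0.7, 0.8]
finger_gap: 0.0004
grasp_force: 0.0
```

```bash
python3 - <<'E'
from h import *
from workcell import bot
W,im,s=wristP(bot);np.save("w11.npy",W);cv2.imwrite("w11raw.png",im);print(loc(s["tcp_pos"]).round(1),s["contact_force"].round(1),s["q"].round(2))
f=lambda l:((W@np.r_[w(l),1])[:2]/(W@np.r_[w(l),1])[2]).round(1)
g=im.mean(2)
for l in((-80,2.5,134),(-91,2.5,133),(-84,2.5,162),(-94,2.5,90),(-143,2.5,59)):print(l,f(l))
c=int(f((-143,2.5,59))[0]);
for cc in(c-4,c,c+4):print(cc,[int(g[r,cc]) for r in range(60,230,3)])
E
```

```text
[-219.8    3.4  204.4] [1.7 0.7 0.8] [ 0.37  0.09 -0.25  2.05  0.03  1.01 -1.31]
(-80, 2.5, 134) [257.4   9.7]
(-91, 2.5, 133) [257.4  27.7]
(-84, 2.5, 162) [257.6   3.4]
(-94, 2.5, 90) [257.2  43.7]
(-143, 2.5, 59) [257.3 102.7]
253 [113, 123, 123, 123, 123, 124, 124, 124, 124, 124, 124, 124, 125, 129, 145, 140, 124, 175, 175, 174, 172, 173, 171, 172, 126, 121, 119, 117, 115, 115, 116, 116, 116, 118, 118, 118, 118, 117, 118, 116, 113, 116, 117, 119, 122, 122, 121, 161, 172, 172, 155, 153, 154, 151, 149, 151, 153]
257 [108, 109, 115, 119, 119, 119, 120, 120, 119, 121, 121, 121, 121, 129, 145, 141, 121, 159, 157, 159, 157, 160, 172, 170, 119, 118, 117, 117, 118, 118, 117, 118, 115, 117, 119, 120, 119, 118, 116, 116, 115, 116, 116, 117, 141, 173, 174, 174, 172, 163, 155, 155, 152, 151, 153, 152, 154]
261 [107, 111, 116, 118, 118, 117, 117, 119, 118, 119, 119, 119, 119, 129, 145, 141, 119, 161, 162, 160, 161, 159, 173, 171, 119, 119, 118, 118, 119, 118, 119, 119, 120, 118, 118, 118, 117, 118, 117, 116, 116, 119, 118, 157, 174, 174, 172, 174, 174, 157, 156, 153, 151, 153, 153, 153, 151]
```

>>> carry_out([
  [1,[35,0,10],[0,0,0]],
  [1,[35,0,20],[0,0,0]],
  [1,[0,0,0],[0,0.14,0]],
  [1,[0,0,0],[0,0.14,0]],
  [1,[0,0,0],[0,0.14,0]],
  [1,[0,0,0],[0,0.14,0]],
  [1,[0,0,0],[0,0.14,0]],
  [1,[0,0,0],[0,0,0]],
  [1,[0,0,0],[0,0,0]],
])

```text
time: 15.35
tcp_pos: [0.4877, -0.0804, 0.1744]
eef_rot: [-2.947, -0.251, -0.809]
contact_force: [0.8, -0.3, -0.1]
finger_gap: -0.0001
grasp_force: 0.0
```

```bash
python3 - <<'E'
from h import *
from workcell import bot
s=bot.observe();print(togo(s,(-133,3,81),-.7),s["q"].round(2))
E
```

```text
(array([-41.9,  13.6,  83.3]), array([-0.035,  0.162, -0.001]), array([-139.9,   13.8,  174.4])) [ 0.71  0.05 -0.48  2.33 -0.66  0.35 -0.58]
```

>>> carry_out([
  [1,[0,0,0],[-0.012,0.055,0]],
  [1,[0,0,0],[-0.012,0.055,0]],
  [1,[0,0,0],[-0.011,0.052,0]],
  [1,[0,0,0],[0,0,0]],
  [1,[0,0,0],[0,0,0]],
])

```text
time: 15.85
tcp_pos: [0.4863, -0.0795, 0.1682]
eef_rot: [-2.922, -0.246, -0.923]
contact_force: [-0.5, 0.1, 0.9]
finger_gap: 0.0002
grasp_force: 0.0
```

```bash
python3 - <<'E'
from h import *
from workcell import bot
s=bot.observe();print(togo(s,(-133,3,81),-.7),s["q"].round(2))
E
```

```text
(array([-43.6,  13.4,  75.7]), array([-0.022,  0.087,  0.002]), array([-141.1,   14.9,  168.2])) [ 1.08  0.08 -0.84  2.39 -0.96  0.24 -0.26]
```

>>> carry_out([
  [1,[-5,1.5,8.5],[0,0,0]],
  [1,[-5,1.5,8.5],[0,0,0]],
  [1,[-5,1.5,8.5],[0,0,0]],
  [1,[-5,1.5,8.5],[0,0,0]],
  [1,[-5,1.5,8.5],[0,0,0]],
  [1,[-5,1.5,8.5],[0,0,0]],
  [1,[-4,1.5,8.5],[0,0,0]],
  [1,[-4,1.5,8],[0,0,0]],
  [1,[0,0,0],[0,0,0]],
])

```text
time: 16.75
tcp_pos: [0.4941, -0.0965, 0.1156]
eef_rot: [-2.92, -0.258, -0.869]
contact_force: [-0.4, 0.3, 0.5]
finger_gap: -0.0002
grasp_force: 0.0
```

```bash
python3 - <<'E'
from h import *
from workcell import bot
s=bot.observe();print(togo(s,(-133,3,81),-.65),s["q"].round(2))
print([togo(s,t,-.65)[0].tolist() for t in((-121,3,60),(-117,3,45),(-115,3,36),(-104,3,30),(-97,3,29))])
E
```

```text
(array([-16.4,  -4.9,  30.9]), array([-0.042,  0.069,  0.004]), array([-136.1,   -3.1,  115.6])) [ 1.01  0.25 -0.77  2.38 -1.03  0.13 -0.1 ]
[[-17.9, -3.9, 55.0], [-22.8, -3.4, 69.7], [-26.1, -3.0, 78.3], [-20.2, -2.5, 89.4], [-14.9, -2.3, 94.0]]
```

>>> carry_out([
  [1,[0,0,0],[-0.01,-0.03,0]],
  [1,[0,0,0],[-0.01,-0.03,0]],
  [1,[0,0,0],[-0.01,-0.03,0]],
  [1,[-5,-1,6],[0,0,0]],
  [1,[-5,-2,6],[0,0,0]],
  [1,[-4,-2,6],[0,0,0]],
  [1,[0,0,0],[0,0,0]],
])

```text
time: 17.45
tcp_pos: [0.4884, -0.0915, 0.0927]
eef_rot: [-2.99, -0.253, -0.75]
contact_force: [1.3, 0.1, 0.0]
finger_gap: -0.0001
grasp_force: 0.0
```

```bash
python3 - <<'E'
from h import *
from workcell import bot
s=bot.observe();print(togo(s,(-135,3,80),-.5),s["q"].round(2))
E
```

```text
(array([-0.7, -0.1, 14. ]), array([-0.013,  0.008,  0.007]), array([-141. ,    2.7,   92.7])) [ 0.6   0.23 -0.41  2.38 -0.81  0.14 -0.4 ]
```

>>> carry_out([
  [1,[0,0,10],[0,0,0]],
  [1,[0,0,10],[0,0,0]],
  [1,[0,0,8],[0,0,0]],
  [1,[0,0,5],[0,0,0]],
  [1,[0,0,5],[0,0,0]],
  [1,[0,0,0],[0,0,0]],
])

```text
time: 18.05
tcp_pos: [0.5087, -0.0921, 0.071]
eef_rot: [-2.989, -0.253, -0.727]
contact_force: [0.2, 1.0, -0.0]
finger_gap: -0.0004
grasp_force: 0.0
```

```bash
python3 - <<'E'
from h import *
from workcell import bot
s=bot.observe();print(togo(s,(-120.6,3,35.4),-.5),togo(s,(-109.6,3,28.6),-.5)[0],s["q"].round(2),s["contact_force"].round(1))
E
```

```text
(array([-16.1,  -3.5,  31.8]), array([-0.02 ,  0.022,  0.006]), array([-120.9,   -1.1,   71. ])) [-9.4 -3.2 42.9] [ 0.46  0.29 -0.28  2.35 -1.03  0.13 -0.18] [ 0.2  1.  -0. ]
```

>>> carry_out([
  [1,[0,0,0],[-0.006,-0.03,0]],
  [1,[0,0,0],[-0.006,-0.03,0]],
  [1,[-5,-1,2],[-0.006,-0.03,0]],
  [1,[-5,-1,2],[0,0,0]],
  [1,[-4,-1,2],[0,0,0]],
  [1,[0,0,0],[0,0,0]],
])

```text
time: 18.65
tcp_pos: [0.4963, -0.0908, 0.0595]
eef_rot: [-3.042, -0.253, -0.598]
contact_force: [0.3, -0.1, 0.7]
finger_gap: 0.0002
grasp_force: 0.0
```

```bash
python3 - <<'E'
from h import *
from workcell import bot
s=bot.observe();print(togo(s,(-124,3,45),-.4),togo(s,(-109.6,3,28.6),-.4)[0],s["q"].round(2),s["contact_force"].round(1))
E
```

```text
(array([ 2.8, -0.8, 16.9]), array([-0.002,  0.012,  0.008]), array([-133. ,    2.2,   59.5])) [10.  -0.7 37.5] [ 0.12  0.29  0.07  2.35 -0.81  0.2  -0.46] [ 0.3 -0.1  0.7]
```

>>> carry_out([
  [1,[1,0,5],[0,0,0]],
  [1,[1,0,4],[0,0,0]],
  [1,[1,0,4],[0,0,0]],
  [1,[0,0,4],[0,0,0]],
  [1,[0,0,0],[0,0,0]],
])

```text
time: 19.15
tcp_pos: [0.5065, -0.0898, 0.0449]
eef_rot: [-3.043, -0.253, -0.598]
contact_force: [-1.0, -1.0, 0.7]
finger_gap: 0.0002
grasp_force: 0.6
```

```bash
cat > st.py <<'E'
from h import *
from workcell import bot
s=bot.observe();print(togo(s,(-118,3,30),-.45),togo(s,(-108,3,25),-.45)[0],s["q"].round(2),s["contact_force"].round(1))
E
python3 st.py
```

```text
(array([-1.2, -1.4, 15.6]), array([-0.001,  0.062,  0.008]), array([-122.8,    1.6,   44.9])) [ 6.2 -1.3 24. ] [ 0.16  0.33  0.01  2.33 -0.86  0.17 -0.4 ] [-1.  -1.   0.7]
```

>>> carry_out([
  [1,[-1,0,4],[0,0,0]],
  [1,[0,-1,4],[0,0,0]],
  [1,[0,0,4],[0,0,0]],
  [1,[0,0,3],[0,0,0]],
  [1,[0,0,0],[0,0,0]],
])

```text
time: 19.65
tcp_pos: [0.5114, -0.0875, 0.0309]
eef_rot: [-3.043, -0.255, -0.599]
contact_force: [0.8, -0.1, -0.3]
finger_gap: 0.0001
grasp_force: 0.0
```

```bash
python3 st.py
```

```text
(array([-0.7,  0.1,  0.7]), array([-0.002,  0.062,  0.009]), array([-117.6,    3.1,   30.9])) [6.7 0.1 9.2] [ 0.19  0.37 -0.03  2.33 -0.98  0.13 -0.29] [ 0.8 -0.1 -0.3]
```

>>> carry_out([
  [1,[2,0,3],[0,0,0]],
  [1,[2,0,3],[0,0,0]],
  [1,[3,0,3],[0,0,0]],
  [1,[0,0,0],[0,0,0]],
  [1,[0,0,0],[0,0,0]],
])

```text
time: 20.15
tcp_pos: [0.5209, -0.0859, 0.0255]
eef_rot: [-3.043, -0.255, -0.598]
contact_force: [0.1, -0.3, 0.7]
finger_gap: -0.0002
grasp_force: 0.0
```

```bash
python3 st.py
```

```text
(array([-7.6,  0. , -8. ]), array([-0.002,  0.062,  0.009]), array([-108. ,    3.1,   25.5])) [-0.2  0.1  0.4] [ 0.17  0.39 -0.02  2.31 -1.02  0.13 -0.26] [ 0.1 -0.3  0.7]
```

```bash
python3 - <<'E'
from h import *
from workcell import bot
W,im,s=wristP(bot);cv2.imwrite("w12raw.png",im);g=im.mean(2)
f=lambda l:((W@np.r_[w(l),1])[:2]/(W@np.r_[w(l),1])[2]).round(0)
for t in(0,.2,.4,.6,.8,1,1.2):
    d=np.array([-np.sin(t),-np.cos(t)]);n=np.array([-np.cos(t),np.sin(t)])
    e=np.array([-92,90])+58*d+9*n;print(t,e.round(),f((e[0],3,e[1])))
for l in((-80,3,134),(-100,3,136),(-92,3,133),(-88,3,162)):print(l,f(l))
print("mid",[(r,int(g[r,254:261].mean())) for r in range(60,260,4)])
print("side",[(r,int(g[r,238:242].mean())) for r in range(60,260,4)])
E
```

```text
0 [-101.   32.] [257. 223.]
0.2 [-112.   35.] [257. 242.]
0.4 [-123.   40.] [257. 262.]
0.6 [-132.   47.] [257. 282.]
0.8 [-140.   56.] [257. 301.]
1 [-146.   66.] [257. 321.]
1.2 [-149.   77.] [257. 339.]
(-80, 3, 134) [260. 148.]
(-100, 3, 136) [259. 229.]
(-92, 3, 133) [259. 196.]
(-88, 3, 162) [262. 156.]
mid [(60, 140), (64, 140), (68, 140), (72, 140), (76, 140), (80, 140), (84, 140), (88, 140), (92, 141), (96, 141), (100, 142), (104, 142), (108, 142), (112, 142), (116, 141), (120, 141), (124, 141), (128, 142), (132, 143), (136, 139), (140, 120), (144, 172), (148, 189), (152, 191), (156, 194), (160, 190), (164, 190), (168, 187), (172, 189), (176, 180), (180, 91), (184, 82), (188, 75), (192, 98), (196, 101), (200, 100), (204, 99), (208, 99), (212, 97), (216, 95), (220, 95), (224, 65), (228, 76), (232, 49), (236, 47), (240, 43), (244, 41), (248, 42), (252, 39), (256, 39)]
side [(60, 141), (64, 141), (68, 141), (72, 142), (76, 141), (80, 142), (84, 141), (88, 141), (92, 140), (96, 141), (100, 141), (104, 140), (108, 140), (112, 141), (116, 140), (120, 142), (124, 142), (128, 143), (132, 144), (136, 138), (140, 117), (144, 176), (148, 174), (152, 214), (156, 229), (160, 232), (164, 218), (168, 181), (172, 187), (176, 148), (180, 80), (184, 82), (188, 92), (192, 100), (196, 101), (200, 101), (204, 101), (208, 101), (212, 100), (216, 98), (220, 96), (224, 71), (228, 77), (232, 56), (236, 121), (240, 158), (244, 38), (248, 40), (252, 51), (256, 62)]
```

```bash
python3 - <<'E'
from h import *
from workcell import bot
a=cv2.imread("w11raw.png");g=a.mean(2)
print("w11 mid",[(r,int(g[r,254:261].mean())) for r in range(0,112,3)])
for r in(3,10,20,30,40):print(r,[int(g[r,c:c+4].mean()) for c in range(200,316,4)])
def dark(im,lab):
    m=((im.max(2)<80)).astype(np.uint8);n,l,st,ce=cv2.connectedComponentsWithStats(m)
    for i in range(1,n):
        if st[i,4]>25:print(lab,st[i].tolist(),ce[i].round(0).tolist())
t=bot.snapshot("scene");dark(t["color"][150:225,240:330],"scene+240,150")
u=bot.snapshot("top");dark(u["color"][205:265,255:315],"top+255,205")
cv2.imwrite("s12.png",t["color"])
dark(cv2.imread("pics/top0.png")[205:265,255:315],"top0")
E
```

```text
w11 mid [(0, 78), (3, 66), (6, 67), (9, 64), (12, 46), (15, 46), (18, 40), (21, 33), (24, 40), (27, 40), (30, 31), (33, 77), (36, 129), (39, 92), (42, 62), (45, 72), (48, 84), (51, 108), (54, 109), (57, 109), (60, 109), (63, 111), (66, 117), (69, 120), (72, 120), (75, 121), (78, 121), (81, 122), (84, 121), (87, 121), (90, 122), (93, 121), (96, 121), (99, 129), (102, 145), (105, 142), (108, 122), (111, 162)]
3 [102, 101, 100, 102, 104, 105, 104, 101, 100, 99, 68, 66, 68, 67, 65, 64, 64, 62, 92, 99, 97, 102, 102, 100, 98, 100, 101, 100, 99]
10 [119, 107, 130, 131, 123, 105, 105, 128, 121, 69, 48, 62, 62, 60, 60, 61, 59, 56, 40, 101, 120, 117, 104, 84, 116, 118, 111, 87, 79]
20 [54, 53, 53, 54, 55, 55, 55, 78, 87, 92, 59, 40, 43, 42, 42, 44, 42, 35, 103, 110, 105, 59, 56, 56, 55, 56, 56, 56, 56]
30 [43, 42, 43, 42, 43, 43, 44, 42, 53, 65, 55, 34, 33, 33, 30, 29, 33, 50, 63, 64, 43, 41, 41, 42, 41, 41, 42, 41, 43]
40 [47, 47, 48, 47, 47, 48, 47, 48, 41, 33, 51, 64, 60, 62, 62, 63, 61, 56, 36, 36, 43, 43, 44, 44, 45, 45, 45, 47, 45]
scene+240,150 [46, 0, 44, 65, 1346] [70.0, 27.0]
scene+240,150 [40, 33, 6, 11, 32] [43.0, 38.0]
scene+240,150 [27, 56, 13, 19, 121] [32.0, 66.0]
top+255,205 [7, 10, 53, 50, 1314] [34.0, 41.0]
top+255,205 [0, 17, 19, 8, 93] [9.0, 21.0]
top0 [31, 6, 29, 13, 199] [45.0, 12.0]
top0 [0, 9, 33, 16, 222] [14.0, 18.0]
top0 [21, 28, 16, 12, 85] [29.0, 34.0]
```

```bash
python3 - <<'E'
from h import *
im=cv2.imread("w12raw.png");g=im.mean(2)
for r in range(130,300,8):print(r,[int(g[r,c:c+6].mean()) for c in range(130,390,6)])
E
```

```text
130 [137, 137, 139, 140, 141, 141, 140, 140, 140, 140, 140, 140, 140, 141, 142, 143, 144, 144, 144, 142, 142, 142, 142, 141, 141, 140, 141, 140, 140, 140, 139, 140, 140, 140, 141, 141, 140, 140, 139, 139, 138, 139, 140, 139]
138 [96, 113, 114, 118, 119, 119, 120, 113, 110, 122, 122, 122, 123, 124, 125, 117, 99, 115, 129, 130, 129, 129, 130, 126, 113, 131, 132, 133, 132, 132, 132, 131, 133, 134, 135, 135, 136, 136, 135, 135, 136, 135, 136, 137]
146 [59, 60, 60, 59, 58, 59, 60, 61, 61, 61, 62, 62, 63, 63, 65, 101, 188, 189, 188, 188, 188, 188, 187, 186, 186, 186, 184, 100, 67, 67, 67, 67, 67, 66, 66, 64, 63, 63, 66, 72, 73, 71, 72, 66]
154 [92, 93, 97, 103, 108, 112, 117, 120, 119, 123, 137, 143, 143, 83, 61, 98, 177, 226, 218, 188, 193, 192, 192, 176, 215, 224, 189, 100, 66, 93, 168, 202, 204, 205, 207, 208, 201, 140, 172, 212, 213, 216, 216, 211]
162 [100, 108, 121, 117, 110, 113, 115, 135, 162, 159, 127, 128, 129, 151, 181, 151, 198, 231, 223, 155, 197, 189, 188, 176, 228, 230, 209, 162, 137, 115, 106, 99, 99, 93, 89, 89, 90, 90, 89, 88, 88, 88, 89, 88]
170 [55, 56, 56, 56, 57, 56, 
[... 2742 characters left out ...]
 35, 36, 70, 58, 43, 36, 37, 39, 41, 131, 145, 156, 156, 157, 156, 175, 219, 220, 219, 219, 220, 224, 227, 226, 227, 226]
282 [229, 229, 229, 229, 214, 174, 168, 46, 32, 33, 33, 33, 117, 120, 40, 36, 37, 35, 35, 35, 37, 38, 32, 35, 36, 38, 38, 39, 80, 154, 55, 44, 47, 48, 50, 157, 219, 219, 220, 222, 227, 227, 226, 226]
290 [229, 229, 228, 228, 152, 31, 31, 31, 32, 31, 32, 33, 29, 31, 32, 34, 32, 30, 29, 32, 30, 32, 28, 29, 32, 35, 34, 34, 39, 38, 39, 42, 44, 45, 47, 48, 49, 87, 219, 221, 226, 225, 224, 223]
298 [229, 229, 82, 29, 29, 30, 29, 30, 31, 33, 36, 35, 32, 25, 24, 27, 27, 29, 27, 28, 29, 29, 29, 28, 28, 29, 30, 31, 30, 36, 38, 42, 44, 42, 44, 45, 47, 49, 50, 57, 192, 224, 224, 224]
```

>>> carry_out([
  [1,[2,0,1],[0,0,0]],
  [1,[2,0,1],[0,0,0]],
  [1,[2,0,1],[0,0,0]],
  [1,[0,0,0],[0,0,0]],
  [1,[0,0,0],[0,0,0]],
])

```text
time: 20.8
tcp_pos: [0.5256, -0.0853, 0.0244]
eef_rot: [-3.043, -0.253, -0.595]
contact_force: [-7.8, -1.3, 5.0]
finger_gap: 0.0001
grasp_force: 4.1
```

```bash
python3 st.py
```

```text
(array([-11.6,  -0.1, -10.8]), array([-0.002,  0.064,  0.008]), array([-103.2,    3. ,   24.4])) [-4.3 -0.1 -2.4] [ 0.15  0.4  -0.    2.3  -1.01  0.14 -0.27] [-7.8 -1.3  5. ]
```

>>> carry_out([
  [1,[2,0,1],[0,0,0]],
  [1,[0,0,0],[0,0,0]],
  [1,[0,0,0],[0,0,0]],
])

```text
time: 21.1
tcp_pos: [0.526, -0.0851, 0.0236]
eef_rot: [-3.044, -0.252, -0.591]
contact_force: [-15.0, -3.4, 10.0]
finger_gap: 0.0002
grasp_force: 7.7
```

>>> carry_out([
  [1,[-8,0,-4],[0,0,0]],
  [1,[-12,0,-8],[0,0,0]],
  [1,[-15,0,-15],[0,0,0]],
  [1,[-15,0,-25],[0,0,0]],
  [1,[-15,0,-25],[0,0,0]],
  [1,[-10,0,-25],[0,0,0]],
  [1,[0,0,0],[0,0,0]],
])

```text
time: 21.8
tcp_pos: [0.4217, -0.103, 0.0932]
eef_rot: [-3.042, -0.253, -0.602]
contact_force: [0.2, 0.2, 0.4]
finger_gap: 0.0
grasp_force: 0.0
```

```bash
python3 - <<'E'
from h import *
from workcell import bot
W,im,s=wristP(bot);cv2.imwrite("w13raw.png",im);g=im.mean(2);print(loc(s["tcp_pos"]).round(1),s["contact_force"].round(1))
f=lambda l:((W@np.r_[w(l),1])[:2]/(W@np.r_[w(l),1])[2]).round(0)
for t in(0,.1,.2,.5,1):
    d=np.array([-np.sin(t),-np.cos(t)]);n=np.array([-np.cos(t),np.sin(t)])
    e=np.array([-92,90])+58*d+9*n;print(t,f((e[0],3,e[1])))
for l in((-80,3,134),(-92,3,133),(-93,3,163),(-99,3,136),(-80,3,0)):print(l,f(l))
c=int(f((-101,3,32))[0])
for r in range(0,200,6):print(r,[int(g[r,k:k+5].mean()) for k in range(c-50,c+50,5)])
E
```

```text
[-208.6    1.9   93.2] [0.2 0.2 0.4]
0 [256. 104.]
0.1 [256. 110.]
0.2 [256. 116.]
0.5 [256. 131.]
1 [256. 145.]
(-80, 3, 134) [257. -13.]
(-92, 3, 133) [257.  11.]
(-93, 3, 163) [257. -40.]
(-99, 3, 136) [257.  19.]
(-80, 3, 0) [256.  96.]
0 [87, 86, 84, 94, 93, 40, 27, 34, 34, 32, 30, 30, 33, 27, 36, 99, 111, 130, 133, 131]
6 [62, 63, 62, 62, 62, 44, 26, 26, 24, 25, 26, 25, 24, 22, 39, 62, 64, 63, 63, 64]
12 [55, 55, 54, 54, 70, 51, 37, 25, 24, 23, 22, 23, 23, 38, 71, 72, 60, 61, 61, 61]
18 [66, 68, 67, 42, 27, 25, 53, 78, 79, 78, 78, 79, 79, 54, 33, 34, 43, 74, 80, 96]
24 [64, 64, 63, 72, 24, 58, 73, 51, 51, 51, 50, 52, 51, 79, 77, 22, 76, 72, 64, 65]
30 [39, 40, 41, 47, 24, 32, 49, 50, 50, 51, 50, 49, 50, 50, 37, 24, 51, 40, 39, 39]
36 [40, 40, 40, 45, 29, 27, 46, 48, 64, 70, 70, 66, 48, 49, 33, 26, 48, 40, 40, 42]
42 [40, 39, 40, 43, 53, 30, 60, 49, 62, 71, 71, 65, 48, 53, 38, 46, 50, 41, 41, 41]
48 [41, 41, 41, 42, 51, 53, 71, 65, 67, 71, 72, 67, 60, 76, 63, 71, 45, 41, 40, 41]
54 [40, 40, 41, 40, 50, 49, 62, 63, 53, 61, 63, 58, 51, 64, 50, 49, 43, 41, 41, 40]
60 [41, 40, 41, 4
[... 1666 characters left out ...]
 169, 175, 178, 178, 177, 178, 178, 177, 178, 178, 178, 179, 178, 178]
168 [179, 178, 177, 176, 175, 173, 171, 172, 176, 177, 178, 178, 178, 177, 177, 177, 178, 178, 178, 178]
174 [178, 178, 174, 175, 177, 174, 172, 171, 174, 176, 177, 177, 177, 173, 175, 177, 174, 174, 173, 174]
180 [179, 178, 174, 175, 177, 176, 175, 173, 173, 176, 173, 172, 171, 172, 172, 172, 173, 173, 173, 173]
186 [178, 177, 175, 174, 176, 177, 177, 175, 173, 169, 169, 171, 171, 171, 172, 173, 173, 174, 166, 168]
192 [178, 177, 175, 174, 174, 175, 171, 168, 168, 167, 167, 168, 169, 171, 172, 173, 173, 172, 156, 120]
198 [178, 171, 167, 165, 166, 167, 168, 168, 169, 168, 164, 165, 168, 170, 171, 173, 173, 173, 173, 173]
```

```bash
python3 -c "
from workcell import bot
print(bot.sign_off())"
```

```text
the job is handed in; nothing more can be done
None
```

I handed the job in at about 22 s; the judge's verdict was not shown. The lid is shut, the bar is hooked in the keeper and the lever is home, going by the wrist-camera readings and contact forces; the spring stretch could not be measured. The arm is clear and touching nothing; I did not check the loose things again after the moves.

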